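Cap the perfusion manifold and hang its valve keys in the key cabinet

TASK

Close down the perfusion rig: push every orange sleeve standing out on the bench fully home onto a spigot of the manifold, one per spigot (any spigot will do; there may be fewer sleeves than spigots). When all sleeves are on, take the two valve keys from their stand, reach in through the narrow bays of the green cabinet and hang each key by its eye on the hook of its own colour, without touching the cabinet with the key or the gripper. Leave the bottle, vial and jar where they are.

Things in the scene. Friction and masses are not known exactly. Their poses are not given: they have to be found in the camera images.
- cabinet: Green key cabinet, fixed, yaw varies: 240 deep (x), 186 wide (y), origin under its centre, front -x. Top slopes from 130 high at the front (x=-120) to a 225 high roof strip (x=105 to 120). The slope is open but for 8 jambs and a 10 middle bar: two bays 80 wide, 215 long, at y=45 and -45, a hook in each. Front wall 10 thick, floor 8, clear back wall. Nothing may touch it.
- hook_red: Red key's hook, in either bay, red plaque on the roof strip above. Axes as the cabinet's. Origin: root at the back wall, on the bar's axis, 175 above the bench, x=112 in the cabinet. Level bar, 6 diameter, to x=-97, there turned up: tip 14 above the axis, outermost x=-100. A hung key's eye centre is 11.5 below the axis.
- hook_blue: Hook for the blue key, in the other bay, with a blue plaque; same form as hook_red.
- key_red: Red-gripped flat brass valve key, upright in the stand, 148 tall (z), 8 thick (x), 38 wide (y), 90 g. Origin: centre of its eye, a hexagonal hole along x, 26 across flats, 30 tall, a corner up. Bit 28 wide at z=-85 to -45, shank 16 wide, red grip 24 wide (y), 10 thick (x) at z=19 to 63: grasp across the 10 at z=48. Same both ways round.
- key_blue: Blue-gripped valve key, otherwise the same as key_red.
- stand: Black key stand, fixed, yaw varies: 60 (x) by 130 (y) by 45 high, origin under its centre. Slots 31 (y) by 11 (x), 37 deep, at y=32 and -32; a key stands in each, lower end 8 above the bench, its x along the stand's x; which is where varies.
- manifold: Dark steel manifold, fixed: block 60 (x) by 250 (y) by 30 high, origin at the centre of its underside, yaw varies. Five upright steel spigots 50 apart in a row along its y, 20 in diameter, 23 tall, top 5 tapered to 14 in diameter.
- spigot0 (a point): Point on the axis of spigot 0 (y=-100 in the manifold's frame), 44 above the bench, 14 above the block's top: where the middle of a sleeve lies when it is fully home.
- spigot1 (a point): Point on the axis of spigot 1 (y=-50 in the manifold's frame), 44 above the bench, 14 above the block's top: where the middle of a sleeve lies when it is fully home.
- spigot2 (a point): Point on the axis of spigot 2 (y=0 in the manifold's frame), 44 above the bench, 14 above the block's top: where the middle of a sleeve lies when it is fully home.
- spigot3 (a point): Point on the axis of spigot 3 (y=50 in the manifold's frame), 44 above the bench, 14 above the block's top: where the middle of a sleeve lies when it is fully home.
- spigot4 (a point): Point on the axis of spigot 4 (y=100 in the manifold's frame), 44 above the bench, 14 above the block's top: where the middle of a sleeve lies when it is fully home.
- sleeve1: Rigid orange sleeve, a plain short tube 38 outside, bore 23.6 (1.8 clearance a side on a spigot), 28 long, 30 g; stands upright on the bench at first. Origin at its middle, on the axis, 14 from either end; z along the bore; either end may go down. May be absent.
- sleeve2: Rigid orange sleeve, a plain short tube 38 outside, bore 23.6 (1.8 clearance a side on a spigot), 28 long, 30 g; stands upright on the bench at first. Origin at its middle, on the axis, 14 from either end; z along the bore; either end may go down. May be absent.
- sleeve3: Rigid orange sleeve, a plain short tube 38 outside, bore 23.6 (1.8 clearance a side on a spigot), 28 long, 30 g; stands upright on the bench at first. Origin at its middle, on the axis, 14 from either end; z along the bore; either end may go down. May be absent.
- sleeve4: Rigid orange sleeve, a plain short tube 38 outside, bore 23.6 (1.8 clearance a side on a spigot), 28 long, 30 g; stands upright on the bench at first. Origin at its middle, on the axis, 14 from either end; z along the bore; either end may go down. May be absent.
- sleeve5: Rigid orange sleeve, a plain short tube 38 outside, bore 23.6 (1.8 clearance a side on a spigot), 28 long, 30 g; stands upright on the bench at first. Origin at its middle, on the axis, 14 from either end; z along the bore; either end may go down. May be absent.
- squeeze_bottle: White squeeze bottle, 56 across, 150 tall, origin under its centre; leave it.
- vial: Small amber vial, 26 across, 50 tall, origin under its centre; leave it.
- jar: Glass jar with black lid, 60 across, 70 tall, origin under its centre; leave it.
Things that resemble listed ones, but are neither listed nor needed, are in the scene too. Leave any pink look-alike of the sleeve4 alone. Leave any turquoise look-alike of the key_blue alone.

How it is judged:
By the outcome, as a careful person would: the job done as asked, in the order asked, and still so for the second after the job is handed in, with the robot touching nothing.
Of sleeve1, sleeve2, sleeve3, sleeve4, sleeve5 only 3 to 5 are there at a start; the rules pass over those that are not, and their reading is None.
At some moment in a run one of sleeve1, sleeve2, sleeve3, sleeve4, sleeve5 may be knocked a few centimetres aside while the robot is not near it.
It also fails if it takes over 210 s, if anything falls off the work surface, if the arm or the gripper's body presses on something with over 40 N, if the wrist force passes 120 N, or if a joint passes its speed limit or range.

ROBOT

A 6-joint arm with a two-finger parallel gripper is mounted at the origin on the work surface. World frame = base frame: x ahead of the robot, y to its left, z up, the work surface at z = 0. Lengths are in mm, angles in rad, forces in N, time in s.
With the tool pointing down it reaches from about 350 to 875 mm from the base axis. Payload 4.2 kg.
Tool frame: the origin (TCP) lies midway between the tips of the shut fingers; the grasp point (between the pads) lies 19 mm behind it (arm.hold_point_z is the distance from the TCP to the grasp point, in mm); z points along the fingers, y is the line along which they close (so a half turn about z gives the same grasp; the last joint's range is limited). The gripper opens to 85 mm and grips with 20 to 120 N. Pads are 22 mm wide; open, the fingers measure 114 mm over their backs; the gripper's body (76 mm by 85 mm) begins 54 mm behind the grasp point. The pads swing forward as they close: fully open they stand 13 mm farther back than shut.
Start: joints at [-0.938, 0.385, 0.008, 0, -1.194, -0.259], TCP at [228.236, -581.814, 231.312] pointing down, gripper open.
Joint ranges: [-3.14, 3.14], [-1.21, 2.06], [-1.07, 1.41], [-3.16, 2.05], [-2.99, -0.16], [-3.1, 3.1]. Speed limits (rad/s): [2.79, 2.79, 3.14, 3.14, 3.14, 3.14].

INTERFACE

Orientations are given as a unit quaternion [x, y, z, w].
In Python, from bench import arm, vision gives the robot as it stands. The module is installed in compiled form; this text tells all that it offers.
- The arm moves only by the tool servo_tool, never from a script. Its argument "plan" is a list of rows, each a list of 7 numbers: the shift along the world's x, y, z each as a share of 300 mm, from -1 to 1, then the turn, a rotation vector about the world's x, y, z each as a share of 2 rad, from -1 to 1, then the opening, from 0 (shut) to 1 (fully open). A call has 1 to 20 rows; each row shifts and turns the commanded pose from where the row before left it; what a row does not reach is not made up. A row lasts 1/8 s, in which the tool goes at most 62.5 mm and 10.7 degrees, less where a joint would pass 70% of its speed; a pose out of reach is approached as far as the arm can. A call with a number of a shift or a turn outside -1 to 1 is refused whole. A call with a gripper value outside its range is refused whole. The fingers move at their own pace and stop on an object; the grip force is fixed at half the most. Time passes only in rows, so rows that do not move let the fingers close. It gives the time, the measured TCP pose, the force, the opening and the grip force at its end, in the units of the state.
- arm.read_state(): the state, without advancing time (a new reading comes with each control period).
- vision.get_image(name): name is "scene" or "top"; returns a dict with "image" (420x560x3 uint8, red, green, blue), "z_map" (420x560 float32, mm along the optical axis (not along the pixel's ray), 0 where there is no reading), "K" (3x3 intrinsics, pixels), "world_to_cam" (4x4, takes a point from world to camera coordinates). Camera axes: x right, y down, z forward; pixel columns grow to the right and rows downward; lengths in mm; the calibration is good to about 2 mm. A picture is of the moment at which its call begins.
- arm.job_done(): hands the job in; it is judged then, once.
The state is a dict: "clock": time; "joints": joint angles; "joint_vel": joint speeds; "joint_efforts": joint torques, N m; "position": TCP position; "ee_rot": TCP orientation; "contact_force": force on the tool from outside, world axes, zero at the start; "wrist_torque": the same for the moment, N m; "gripper_width": finger opening in mm; "grasp_force": force on a finger pad.
Only numpy, scipy, OpenCV 4.12 (cv2) and the standard library are available. Lean on these libraries where they do the work, as an engineer would, in place of code of your own. Each camera call takes 0.05 s, during which the arm holds its last target. There are 200 camera calls.

## Working session

There is one attempt and no reset: what is moved stays moved. The work goes in short steps, Python scripts to look and compute and a tool call to move; the robot and the scene stay as the last step left them, time stands still between calls to the robot, and variables do not carry over. Pictures are saved under pics/ and viewed, at most 14 in all, crops included, and the job is handed in when it is done.

Besides the shell and the picture viewer there is one more tool, called after "Emit:" by a JSON object that holds its "name" and its "arguments", one argument or row to a line. servo_tool: Moves the arm, as the interface text tells. Its arguments: {"type":"object","properties":{"plan":{"type":"array"}},"required":["plan"]}

```bash
mkdir -p pics; cat > h.py <<'E'
import numpy as np, cv2
from bench import arm, vision
def get(n):
    d=vision.get_image(n); d['n']=n; return d
def save(d,f,box=None,s=1):
    im=d['image'][:,:,::-1]
    if box: x0,y0,x1,y1=box; im=im[y0:y1,x0:x1]
    if s!=1: im=cv2.resize(im,None,fx=s,fy=s,interpolation=cv2.INTER_CUBIC)
    cv2.imwrite('pics/'+f,im)
def ray(d,u,v,z):
    T=np.array(d['world_to_cam']);R=T[:3,:3];t=T[:3,3]
    c=-R.T@t; r=R.T@np.linalg.inv(d['K'])@np.array([u,v,1.]); return c+r*(z-c[2])/r[2]
def proj(d,p):
    T=np.array(d['world_to_cam']);q=np.array(d['K'])@(T[:3,:3]@np.array(p,float)+T[:3,3]); return q[:2]/q[2]
def cloud(d):
    z=d['z_map'];v,u=np.indices(z.shape);K=np.array(d['K']);T=np.array(d['world_to_cam'])
    P=np.stack([(u-K[0,2])/K[0,0]*z,(v-K[1,2])/K[1,1]*z,z],-1)
    W=(P-T[:3,3])@T[:3,:3]; W[z==0]=np.nan; return W
E
python3 - <<'E'
from h import *
for n in('top','scene'):
    d=get(n);save(d,n+'0.png',s=1.4);T=d['world_to_cam'];print(n,-T[:3,:3].T@T[:3,3],T[2,:3],d['K'][0])
print(arm.read_state(), arm.hold_point_z)
E
```

```text
top [ 328.48824344  -50.94448651 1295.21151801] [ 2.26032878e-01  1.13045695e-04 -9.74119667e-01] [537.47160141   0.         280.68628028]
scene [1282.11173667   31.52653519  984.90201804] [-0.63211307 -0.05599723 -0.77285017] [470.467117     0.         281.73358021]
{'clock': 0.1, 'joints': array([-9.38425648e-01,  3.85506901e-01,  6.76169444e-03, -4.14764449e-04,
       -1.19404725e+00, -2.58595697e-01]), 'joint_vel': array([-3.74238175e-04, -8.89773085e-04,  2.50450177e-03,  1.75609353e-03,
        4.23241765e-04, -1.63506145e-05]), 'joint_efforts': array([-6.57982837e-04, -3.93318450e+01,  1.88929546e+01,  4.19796109e+00,
       -2.55924388e-03,  4.44692517e-06]), 'position': array([ 228.01947443, -581.35039256,  230.3172448 ]), 'ee_rot': array([-1.85726235e-01,  9.82601004e-01,  9.83718069e-04, -2.56112782e-04]), 'contact_force': array([ 1.45105962, -0.22324165, -0.2208509 ]), 'wrist_torque': array([ 0.01523484,  0.01623287, -0.03555788]), 'grasp_force': 0.0, 'gripper_width': 85.42869290642994} 18.700000000000003
```

View pics/top0.png

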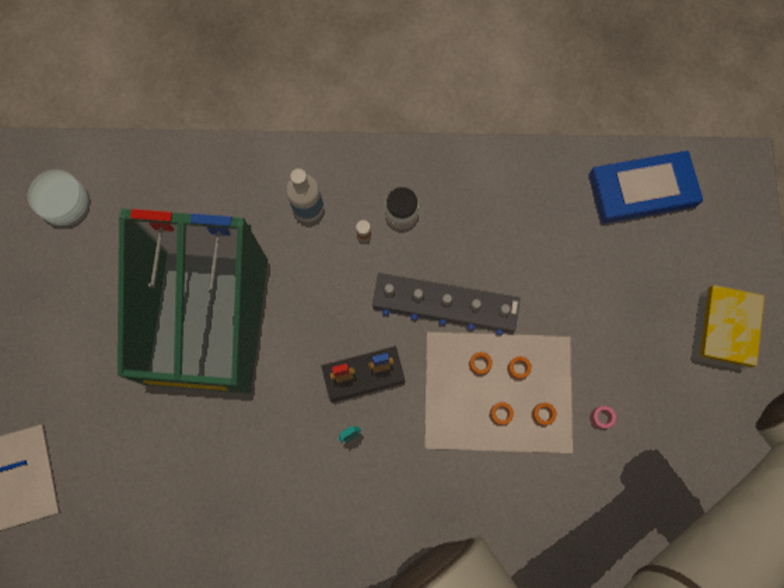

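View pics/scene0.png

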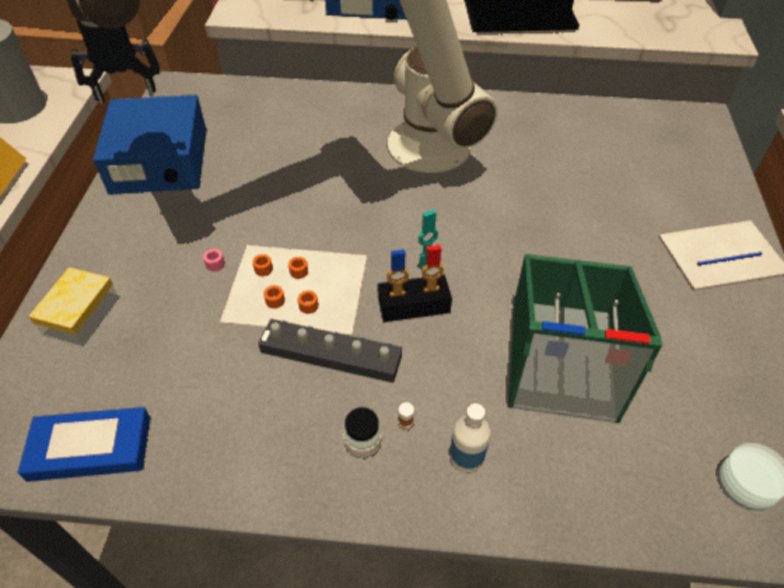

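The top view (1.4x scale) shows four orange rings at (480,363), (519,368), (502,413) and (545,414), with the pink look-alike at (604,418). The manifold runs (375,290)–(518,315). The stand has the red key at (341,370) and the blue at (381,358), with the turquoise look-alike at (349,435). The cabinet has a red plaque on the left bay (150,215) and a blue one on the right (210,219).

```bash
cat > m.py <<'E'
from h import *
def orange(d):
    hsv=cv2.cvtColor(d['image'],cv2.COLOR_RGB2HSV)
    return cv2.inRange(hsv,(3,170,90),(16,255,255))
def sleeves(d,W=None,zt=28,amin=60):
    m=orange(d); n,l,st,c=cv2.connectedComponentsWithStats(m)
    W=cloud(d); out=[]
    for i in range(1,n):
        if st[i,4]<amin: continue
        P=W[l==i]; P=P[np.isfinite(P[:,0])]
        v,u=np.nonzero(l==i)
        # top points cast on plane
        zz=np.nanpercentile(P[:,2],80)
        (x,y),r=cv2.minEnclosingCircle(P[P[:,2]>zz-4][:,:2].astype(np.float32))
        # outer ellipse ray cast
        cs,_=cv2.findContours((l==i).astype(np.uint8),cv2.RETR_CCOMP,cv2.CHAIN_APPROX_NONE)
        q=np.array([ray(d,a,b,zt)[:2] for a,b in max(cs,key=len)[:,0,:]],np.float32)
        (x2,y2),r2=cv2.minEnclosingCircle(q)
        out.append((c[i].round(1).tolist(),st[i,4],round(zz,1),[round(x,1),round(y,1),round(r,1)],[round(x2,1),round(y2,1),round(r2,1)]))
    return out
E
python3 - <<'E'
from m import *
for n in('top','scene'):
    d=get(n);print(n)
    for s in sleeves(d):print(s)
    W=cloud(d)
    tab=np.abs(W[:,:,2])<15;print('bench z',np.nanmedian(W[:,:,2][tab]),np.nanstd(W[:,:,2][tab]))
    np.save(n+'W.npy',W)
    # spigot tops
    reg=(W[...,2]>48)&(W[...,2]<58)&(W[...,0]>330)&(W[...,0]<640)&(W[...,1]>-350)&(W[...,1]<50)
    k,l,st,c=cv2.connectedComponentsWithStats(reg.astype(np.uint8))
    for i in range(1,k):
        if st[i,4]>8: P=W[l==i];print('sp',c[i].round(1),st[i,4],P.mean(0).round(1),((P.max(0)+P.min(0))/2).round(1))
    # key/stand tops
    for lo,hi,nm in((41,49,'stand'),(130,170,'keys'),(26,34,'block')):
        reg=(W[...,2]>lo)&(W[...,2]<hi)&(W[...,0]>250)&(W[...,0]<600)&(W[...,1]>-350)&(W[...,1]<140)
        k,l,st,c=cv2.connectedComponentsWithStats(reg.astype(np.uint8))
        for i in range(1,k):
            if st[i,4]>8:
                P=W[l==i];r=cv2.minAreaRect(P[:,:2].astype(np.float32));print(nm,c[i].round(1),st[i,4],np.round(P.mean(0),1),np.round(r[0],1),np.round(r[1],1),round(r[2],2))
# cloud cabinet
E
python3 - <<'E'
import sys;sys.path.insert(0,'.')
from m import *
d=get('top');save(d,'cab.png',box=(80,140,200,285),s=4)
E
```

```text
top
([343.1, 258.9], np.int32(112), np.float64(30.7), [515.1, -200.3, 18.4], [515.3, -200.3, 18.5])
([371.0, 261.8], np.int32(107), np.float64(31.1), [508.6, -266.3, 18.0], [509.3, -266.4, 18.6])
([358.4, 295.0], np.int32(110), np.float64(30.9), [430.7, -234.6, 18.2], [430.7, -234.9, 18.3])
([388.8, 295.3], np.int32(120), np.float64(31.0), [430.7, -305.9, 18.3], [430.8, -306.3, 18.6])
bench z 1.2979544914630328 3.1189609924470902
sp [277.4 207.1] 38 [633.7 -42.8  53.1] [632.8 -43.   53.1]
sp [298.  209.9] 50 [627.6 -91.7  52.5] [628.6 -92.   52.9]
sp [318.6 213.5] 52 [ 619.4 -140.7   52.8] [ 619.6 -140.7   52.8]
sp [339.5 217.3] 46 [ 610.5 -190.3   53.4] [ 610.6 -190.5   53.1]
sp [360.3 220.9] 43 [ 602.6 -239.5   53. ] [ 603.1 -239.8   53.3]
sp [251.  268.9] 9 [485.7  16.5  51. ] [485.2  16.3  52.6]
stand [258.9 267.6] 978 [489.8  -1.6  45.5] [493.1  -0.9] [ 61.1 129.9] 15.51
keys [271.4 256.5] 70 [500.  -32.1 153.3] [501.  -31.7] [10.  23.6] 15.06
keys [242.6 263.9] 71 [483.2  29.2 153.2] [484.1  29.7] [10.4 23.6] 17.37
keys [247.7 308.8] 63 [389.2  16.1 147.5] [389.4  16.3] [10.1 2
[... 1629 characters left out ...]
keys [309.5 179.6] 100 [488.   28.8 146.3] [484.5  28. ] [14.7 23. ] 15.48
keys [283.5 182.9] 99 [505.2 -33.5 146.3] [502.8 -33.8] [13.7 22.2] 9.05
block [186.5 185.8] 67 [ 432.9 -307.4   28.5] [ 433.2 -307.2] [36.2 35.5] 41.19
block [212.3 187.7] 58 [ 432.8 -235.4   28.4] [ 433.  -236.2] [37.2 33. ] 10.81
block [194.3 208.4] 73 [ 510.5 -268.8   28.5] [ 510.6 -267.9] [38.  36.4] 54.56
block [219.  212.4] 79 [ 517.5 -201.5   28.3] [ 517.2 -201. ] [36.2 36.1] 34.47
block [306.  218.1] 66 [515.9  27.   30.1] [515.9  27. ] [ 6.3 85.6] 15.23
block [281.2 221.8] 32 [534.  -36.1  29.7] [534.5 -37.7] [ 6.5 39.6] 11.15
block [215.  234.1] 232 [ 590.1 -198.6   30.4] [ 594.2 -184.9] [158.6  27.4] 83.21
```

View pics/cab.png

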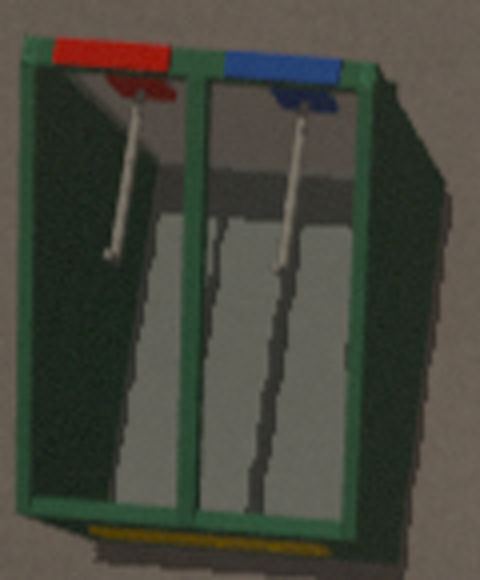

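Emit:
{"name": "servo_tool", "arguments": {
  "plan": [
    [0.085,0.1145,0,0,0,0.065,0.75],
    [0.085,0.1145,0,0,0,0.065,0.75],
    [0.085,0.1145,0,0,0,0.065,0.75],
    [0.085,0.1145,0,0,0,0.065,0.75],
    [0.085,0.1145,-0.09,0,0,0.065,0.75],
    [0.085,0.1145,-0.09,0,0,0.065,0.75],
    [0.085,0.1145,-0.09,0,0,0.065,0.75],
    [0.085,0.1145,-0.1,0,0,0.065,0.75],
    [0,0,0,0,0,0,0.75],
    [0,0,0,0,0,0,0.75]
  ]
}}

```text
clock: 1.5
position: [432.5, -307.2, 120.6]
ee_rot: [-0.65, 0.76, -0.0, -0.0]
contact_force: [0.1, -0.4, -0.2]
gripper_width: 64.1
grasp_force: 0.0
```

```bash
cat >> h.py <<'E'
def st():
    s=arm.read_state();from scipy.spatial.transform import Rotation as Ro
    M=Ro.from_quat(s['ee_rot']).as_matrix();a=np.degrees(np.arctan2(M[1,1],M[0,1]))
    print('t',round(s['clock'],2),'tcp',s['position'].round(1),'yaw_close',round(a,2),'tilt',M[:2,2].round(4),'F',s['contact_force'].round(1),'w',round(s['gripper_width'],1),'gf',round(s['grasp_force'],1),'j',s['joints'].round(2))
    return s
E
python3 -c "
from m import *
for i in range(3): st()"
```

```text
t 1.5 tcp [ 432.5 -307.2  120.6] yaw_close 171.01 tilt [ 0.0003 -0.0005] F [ 0.1 -0.4 -0.2] w 64.1 gf 0.0 j [-0.31  0.34 -0.38  0.   -0.86  0.15]
t 1.5 tcp [ 432.5 -307.2  120.6] yaw_close 171.01 tilt [ 0.0003 -0.0005] F [ 0.1 -0.4 -0.2] w 64.1 gf 0.0 j [-0.31  0.34 -0.38  0.   -0.86  0.15]
t 1.5 tcp [ 432.5 -307.2  120.6] yaw_close 171.01 tilt [ 0.0003 -0.0005] F [ 0.1 -0.4 -0.2] w 64.1 gf 0.0 j [-0.31  0.34 -0.38  0.   -0.86  0.15]
```

Emit:
{"name": "servo_tool", "arguments": {
  "plan": [
    [0,0,-0.13,0,0,0,0.75],
    [0,0,-0.13,0,0,0,0.75],
    [0,0,-0.13,0,0,0,0.75],
    [0,0,0,0,0,0,0],
    [0,0,0,0,0,0,0],
    [0,0,0,0,0,0,0],
    [0,0,0,0,0,0,0.7],
    [0,0,0,0,0,0,0.7],
    [0,0,0,0,0,0,0.7],
    [0,0,0,0,0,-0.0785,0.7],
    [0,0,0,0,0,-0.0785,0.7],
    [0,0,0,0,0,-0.0785,0.7],
    [0,0,0,0,0,-0.0785,0.7],
    [0,0,0,0,0,-0.0785,0.7],
    [0,0,0,0,0,-0.0785,0.7],
    [0,0,0,0,0,-0.0785,0.7],
    [0,0,0,0,0,-0.0785,0.7],
    [0,0,0,0,0,-0.0785,0.7],
    [0,0,0,0,0,-0.0789,0.7]
  ]
}}

```text
clock: 3.88
position: [432.2, -307.0, 3.3]
ee_rot: [0.081, 0.997, 0.0, -0.0]
contact_force: [-0.8, 0.4, 0.6]
gripper_width: 59.5
grasp_force: 0.0
```

Emit:
{"name": "servo_tool", "arguments": {
  "plan": [
    [0,0,0,0,0,0,0],
    [0,0,0,0,0,0,0],
    [0,0,0,0,0,0,0],
    [0,0,0,0,0,0,0],
    [0,0,0,0,0,0,0.7],
    [0,0,0,0,0,0,0.7],
    [0,0,0,0,0,0,0.7],
    [0,0,0.2,0,0,0,0.7],
    [-0.1,0,0.2,0,0,0.0785,0.7],
    [-0.2,0,0.2,0,0,0.0785,0.7],
    [-0.2,0,0,0,0,0.0785,0.7],
    [0,0,0,0,0,0.0785,0.7],
    [0,0,0,0,0,0.0785,0.7],
    [0,0,0,0,0,0.0785,0.7],
    [0,0,0,0,0,0.0785,0.7],
    [0,0,0,0,0,0.0785,0.7],
    [0,0,0,0,0,0.0785,0.7],
    [0,0,0,0,0,0.0789,0.7]
  ]
}}

```text
clock: 6.12
position: [299.9, -306.9, 163.3]
ee_rot: [-0.651, 0.759, 0.0, 0.0]
contact_force: [-0.7, -0.3, -0.6]
gripper_width: 59.6
grasp_force: 0.0
```

```bash
python3 -c "
from m import *
st()
for n in('top','scene'):
    d=get(n);print(n)
    for s in sleeves(d):print(s)
    save(d,n+'1.png')
"
```

```text
t 6.12 tcp [ 299.9 -306.9  163.3] yaw_close 171.3 tilt [-0.0001  0.0002] F [-0.7 -0.3 -0.6] w 59.6 gf 0.0 j [-0.42  0.12 -0.55 -0.   -0.91  0.26]
top
([107.1, 153.8], np.int32(106), np.float64(231.2), [699.1, 313.5, 30.2], [768.8, 382.1, 35.8])
([343.1, 259.0], np.int32(113), np.float64(31.2), [515.0, -200.3, 18.4], [515.1, -200.4, 18.6])
([370.9, 262.0], np.int32(112), np.float64(31.7), [508.1, -266.1, 18.4], [507.9, -267.2, 18.9])
([389.7, 293.6], np.int32(111), np.float64(31.0), [433.2, -307.1, 18.2], [433.5, -307.9, 18.4])
scene
([186.3, 189.4], np.int32(156), np.float64(27.7), [438.7, -308.7, 18.3], [445.8, -306.0, 26.4])
([212.6, 190.6], np.int32(154), np.float64(27.8), [434.6, -237.2, 19.6], [444.2, -235.1, 26.4])
([308.1, 200.9], np.int32(73), np.float64(82.3), [487.3, 29.1, 16.9], [449.5, 25.1, 28.1])
([284.4, 204.8], np.int32(71), np.float64(78.8), [503.9, -28.1, 11.6], [467.9, -33.2, 28.8])
([195.5, 211.4], np.int32(172), np.float64(27.7), [512.1, -268.1, 18.7], [519.9, -263.8, 26.4])
([219.7, 215.2], np.int32(175), np.float64(27.8), [518.5, -201.2, 18.2], [527.2, -200.6, 25.9])
```

Emit:
{"name": "servo_tool", "arguments": {
  "plan": [
    [0.1471,0,0,0,0,0,0.7],
    [0.1471,0,0,0,0,0,0.7],
    [0.1471,0,0,0,0,0,0.7],
    [0,0,-0.2,0,0,0,0.7],
    [0,0,-0.2,0,0,0,0.7],
    [0,0,-0.133,0,0,0,0.7],
    [0,0,0,0,0,0,0],
    [0,0,0,0,0,0,0],
    [0,0,0,0,0,0,0],
    [0,0,0,0,0,0,0],
    [0,0,0.167,0,0,0,0],
    [0,0,0.167,0,0,0,0],
    [0.1415,0.0565,0,0,0,0,0],
    [0.1415,0.0565,0,0,0,0,0],
    [0.1415,0.0565,0,0,0,0,0],
    [0.1415,0.0565,0,0,0,0,0],
    [0,0,0,0,0,0,0],
    [0,0,-0.143,0,0,0,0],
    [0,0,0,0,0,0,0],
    [0,0,0,0,0,0,0]
  ]
}}

```text
clock: 8.72
position: [602.5, -239.8, 62.3]
ee_rot: [-0.649, 0.76, -0.001, 0.0]
contact_force: [-0.3, 0.1, 0.2]
gripper_width: 36.1
grasp_force: 60.2
```

```bash
python3 -c "
from m import *
st()
d=get('scene');save(d,'s2.png',box=(150,170,300,280),s=5)
d=get('top');
for s in sleeves(d):print(s)
"
```

```text
t 8.72 tcp [ 602.5 -239.8   62.3] yaw_close 171.01 tilt [ 0.0013 -0.0009] F [-0.3  0.1  0.2] w 36.1 gf 60.2 j [-0.13  0.58 -0.13  0.   -0.86 -0.03]
([343.2, 258.7], np.int32(117), np.float64(30.1), [515.1, -200.0, 18.6], [515.7, -200.3, 18.8])
([370.8, 261.8], np.int32(114), np.float64(30.4), [507.7, -266.4, 18.5], [508.3, -266.9, 18.8])
([358.3, 295.0], np.int32(114), np.float64(30.7), [429.4, -235.1, 18.8], [430.0, -234.9, 18.6])
```

View pics/s2.png

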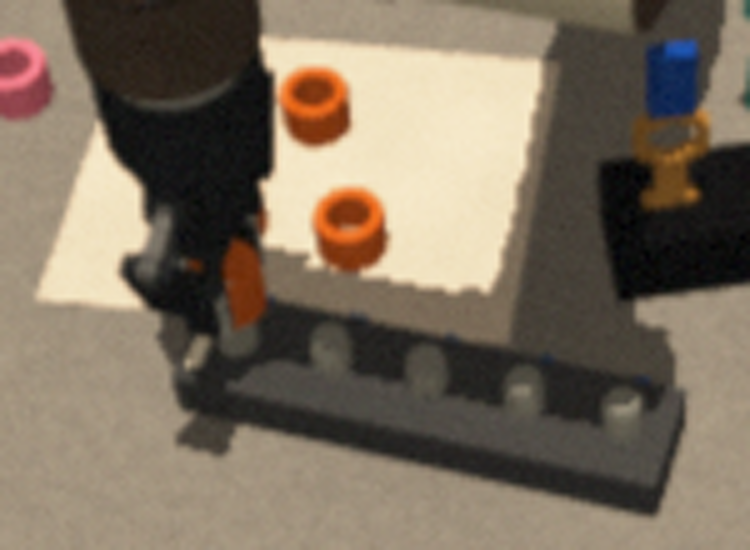

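The scene crop shows the gripped sleeve just above spigot 0 at crop (240,290), with the other two visible sleeves and the free spigots undisturbed. Next I lower it gently.

Emit:
{"name": "servo_tool", "arguments": {
  "plan": [
    [0,0,-0.015,0,0,0,0],
    [0,0,-0.015,0,0,0,0],
    [0,0,-0.01,0,0,0,0],
    [0,0,0,0,0,0,0]
  ]
}}

```text
clock: 9.32
position: [602.2, -239.2, 48.4]
ee_rot: [-0.649, 0.76, 0.0, -0.0]
contact_force: [-0.0, 0.1, -0.3]
gripper_width: 36.5
grasp_force: 60.2
```

Emit:
{"name": "servo_tool", "arguments": {
  "plan": [
    [0,0,-0.01,0,0,0,0],
    [0,0,-0.01,0,0,0,0],
    [0,0,0,0,0,0,0]
  ]
}}

```text
clock: 9.7
position: [602.2, -239.2, 42.5]
ee_rot: [-0.649, 0.76, 0.0, -0.0]
contact_force: [0.3, -0.4, -0.8]
gripper_width: 36.6
grasp_force: 60.2
```

Emit:
{"name": "servo_tool", "arguments": {
  "plan": [
    [0,0,-0.01,0,0,0,0],
    [0,0,-0.01,0,0,0,0],
    [0,0,-0.008,0,0,0,0],
    [0,0,-0.005,0,0,0,0],
    [0,0,0,0,0,0,0]
  ]
}}

```text
clock: 10.32
position: [602.2, -239.2, 32.8]
ee_rot: [-0.649, 0.76, 0.0, -0.0]
contact_force: [-1.3, 0.2, 0.2]
gripper_width: 36.2
grasp_force: 60.3
```

Emit:
{"name": "servo_tool", "arguments": {
  "plan": [
    [0,0,-0.004,0,0,0,0],
    [0,0,0,0,0,0,0],
    [0,0,0,0,0,0,0.7],
    [0,0,0,0,0,0,0.7],
    [0,0,0,0,0,0,0.7],
    [0,0,0.13,0,0,0,0.7],
    [0,0,0.2,0,0,0,0.7],
    [-0.15,0,0,0,0,0,0.7],
    [-0.2,0,0,0,0,0,0.7],
    [-0.2,0,0,0,0,0,0.7],
    [-0.2,0,0,0,0,0,0.7],
    [0,0,0,0,0,0,0.7]
  ]
}}

```text
clock: 11.82
position: [372.5, -238.6, 130.5]
ee_rot: [-0.649, 0.761, 0.001, -0.001]
contact_force: [1.5, -0.3, 0.3]
gripper_width: 59.8
grasp_force: 0.0
```

```bash
python3 -c "
from m import *
st()
for n in('top','scene'):
    d=get(n);print(n)
    for s in sleeves(d):print(s)
"
```

```text
t 11.82 tcp [ 372.5 -238.6  130.5] yaw_close 170.87 tilt [-0.0026  0.0013] F [ 1.5 -0.3  0.3] w 59.8 gf 0.0 j [-0.2   0.19 -0.56 -0.   -0.82  0.04]
top
([107.6, 153.8], np.int32(101), np.float64(231.3), [701.3, 312.9, 30.8], [773.6, 381.3, 36.1])
([361.0, 220.7], np.int32(122), np.float64(61.2), [601.5, -239.9, 18.7], [609.1, -245.6, 19.3])
([343.2, 258.9], np.int32(114), np.float64(31.0), [514.6, -200.0, 18.0], [515.1, -200.4, 18.6])
([370.9, 261.9], np.int32(111), np.float64(31.7), [508.3, -266.0, 18.0], [507.9, -267.2, 18.9])
scene
([212.5, 190.3], np.int32(162), np.float64(28.2), [433.0, -238.0, 20.0], [442.2, -232.8, 27.8])
([308.6, 201.1], np.int32(74), np.float64(81.3), [488.2, 30.5, 15.9], [452.8, 30.2, 27.9])
([283.8, 204.3], np.int32(78), np.float64(80.3), [505.3, -31.8, 15.3], [471.4, -32.9, 25.7])
([195.5, 211.5], np.int32(174), np.float64(27.7), [512.1, -266.0, 18.6], [519.9, -263.8, 26.4])
([219.7, 215.2], np.int32(174), np.float64(27.6), [517.3, -199.6, 19.3], [527.2, -200.6, 25.9])
([196.6, 234.3], np.int32(185), np.float64(58.1), [606.0, -240.7, 18.0], [592.1, -244.7, 27.3])
```

Emit:
{"name": "servo_tool", "arguments": {
  "plan": [
    [0.178,0.0137,-0.1,0,0,0,0.7],
    [0,0,0,0,0,0,0.7],
    [0,0,0,0,0,0,0.7]
  ]
}}

```text
clock: 12.3
position: [431.5, -235.0, 100.0]
ee_rot: [-0.65, 0.76, 0.001, -0.0]
contact_force: [-0.2, 0.4, -0.0]
gripper_width: 59.6
grasp_force: 0.0
```

Emit:
{"name": "servo_tool", "arguments": {
  "plan": [
    [0,0,-0.2,0,0,0,0.7],
    [0,0,-0.123,0,0,0,0.7],
    [0,0,0,0,0,0,0.7],
    [0,0,0,0,0,0,0],
    [0,0,0,0,0,0,0],
    [0,0,0,0,0,0,0],
    [0,0,0,0,0,0,0],
    [0,0,0.167,0,0,0,0],
    [0,0,0.167,0,0,0,0],
    [0.1497,0.0376,0,0,0,0,0],
    [0.1497,0.0376,0,0,0,0,0],
    [0.1497,0.0376,0,0,0,0,0],
    [0.1497,0.0376,0,0,0,0,0],
    [0,0,0,0,0,0,0],
    [0,0,-0.14,0,0,0,0],
    [0,0,0,0,0,0,0],
    [0,0,-0.02,0,0,0,0],
    [0,0,-0.02,0,0,0,0],
    [0,0,-0.01,0,0,0,0],
    [0,0,0,0,0,0,0]
  ]
}}

```text
clock: 14.8
position: [610.3, -190.0, 47.2]
ee_rot: [-0.649, 0.76, -0.0, 0.0]
contact_force: [0.2, 0.5, 0.1]
gripper_width: 36.3
grasp_force: 60.4
```

Emit:
{"name": "servo_tool", "arguments": {
  "plan": [
    [0,0,-0.01,0,0,0,0],
    [0,0,0,0,0,0,0]
  ]
}}

```text
clock: 15.05
position: [610.3, -190.0, 43.9]
ee_rot: [-0.649, 0.76, 0.0, -0.0]
contact_force: [0.2, -0.3, 0.5]
gripper_width: 36.2
grasp_force: 60.4
```

Emit:
{"name": "servo_tool", "arguments": {
  "plan": [
    [0,0,-0.01,0,0,0,0],
    [0,0,-0.01,0,0,0,0],
    [0,0,-0.01,0,0,0,0],
    [0,0,-0.011,0,0,0,0],
    [0,0,0,0,0,0,0],
    [0,0,0,0,0,0,0.7],
    [0,0,0,0,0,0,0.7],
    [0,0,0,0,0,0,0.7],
    [0,0,0.13,0,0,0,0.7],
    [0,0,0.2,0,0,0,0.7],
    [-0.2,0,0,0,0,0,0.7],
    [-0.2,0,0,0,0,0,0.7],
    [-0.2,0,0,0,0,0,0.7],
    [-0.2,0,0,0,0,0,0.7],
    [0,0,0,0,0,0,0.7],
    [0,0,0,0,0,0,0.7]
  ]
}}

```text
clock: 17.05
position: [371.2, -190.2, 131.2]
ee_rot: [-0.65, 0.76, -0.001, 0.0]
contact_force: [0.9, 0.0, -0.0]
gripper_width: 59.6
grasp_force: 0.0
```

```bash
python3 -c "
from m import *
st()
for n in('top','scene'):
    d=get(n);print(n)
    for s in sleeves(d):print(s)
"
```

```text
t 17.05 tcp [ 371.2 -190.2  131.2] yaw_close 171.02 tilt [ 0.0017 -0.0006] F [ 0.9  0.  -0. ] w 59.6 gf 0.0 j [-0.08  0.14 -0.62  0.   -0.81 -0.08]
top
([339.7, 216.8], np.int32(127), np.float64(60.2), [610.4, -189.9, 18.4], [617.6, -193.8, 19.4])
([361.0, 220.8], np.int32(127), np.float64(61.0), [601.6, -239.9, 18.8], [609.0, -245.5, 19.3])
([371.0, 262.1], np.int32(112), np.float64(31.1), [507.8, -265.6, 18.7], [507.7, -267.4, 18.9])
([337.1, 266.9], np.int32(112), np.float64(31.1), [495.6, -185.5, 18.1], [495.9, -185.9, 18.5])
scene
([308.3, 201.2], np.int32(79), np.float64(79.1), [488.2, 30.7, 15.8], [454.7, 30.3, 26.4])
([283.9, 204.0], np.int32(67), np.float64(80.5), [504.2, -29.3, 13.0], [467.9, -33.2, 28.8])
([226.2, 210.1], np.int32(168), np.float64(28.1), [500.1, -186.0, 18.6], [506.9, -182.3, 25.8])
([195.5, 211.5], np.int32(174), np.float64(28.3), [511.8, -267.8, 18.2], [519.9, -263.8, 26.4])
([196.6, 234.3], np.int32(185), np.float64(58.0), [605.8, -241.3, 18.6], [592.1, -244.7, 27.3])
([215.8, 238.5], np.int32(192), np.float64(57.8), [613.6, -190.3, 18.6], [600.8, -195.2, 27.3])
```

Emit:
{"name": "servo_tool", "arguments": {
  "plan": [
    [0.1394,0.0048,0,0,0,0,0.7],
    [0.1394,0.0048,0,0,0,0,0.7],
    [0.1394,0.0048,0,0,0,0,0.7],
    [0,0,-0.2,0,0,0,0.7],
    [0,0,-0.2,0,0,0,0.7],
    [0,0,-0.0243,0,0,0,0.7],
    [0,0,0,0,0,0,0],
    [0,0,0,0,0,0,0],
    [0,0,0,0,0,0,0],
    [0,0,0,0,0,0,0],
    [0,0,0.167,0,0,0,0],
    [0,0,0.167,0,0,0,0],
    [0.1361,0.0501,0,0,0,0,0],
    [0.1361,0.0501,0,0,0,0,0],
    [0.1361,0.0501,0,0,0,0,0],
    [0,0,0,0,0,0,0],
    [0,0,-0.14,0,0,0,0],
    [0,0,0,0,0,0,0],
    [0,0,-0.02,0,0,0,0],
    [0,0,0,0,0,0,0]
  ]
}}

```text
clock: 19.65
position: [618.2, -140.8, 56.5]
ee_rot: [-0.649, 0.76, -0.0, 0.0]
contact_force: [0.7, -0.0, 0.7]
gripper_width: 36.7
grasp_force: 60.4
```

Emit:
{"name": "servo_tool", "arguments": {
  "plan": [
    [0,0,-0.015,0,0,0,0],
    [0,0,-0.015,0,0,0,0],
    [0,0,-0.01,0,0,0,0],
    [0,0,0,0,0,0,0]
  ]
}}

```text
clock: 20.15
position: [618.4, -140.6, 43.3]
ee_rot: [-0.65, 0.76, -0.0, 0.0]
contact_force: [1.0, 0.2, -0.3]
gripper_width: 36.7
grasp_force: 60.3
```

Emit:
{"name": "servo_tool", "arguments": {
  "plan": [
    [0,0,-0.01,0,0,0,0],
    [0,0,-0.01,0,0,0,0],
    [0,0,-0.01,0,0,0,0],
    [0,0,-0.01,0,0,0,0],
    [0,0,0,0,0,0,0],
    [0,0,0,0,0,0,0.7],
    [0,0,0,0,0,0,0.7],
    [0,0,0,0,0,0,0.7],
    [0,0,0.13,0,0,0,0.7],
    [0,0,0.2,0,0,0,0.7],
    [-0.2,0,0,0,0,0,0.7],
    [-0.2,0,0,0,0,0,0.7],
    [-0.2,0,0,0,0,0,0.7],
    [-0.2,0,0,0,0,0,0.7],
    [0,0,0,0,0,0,0.7],
    [0,0,0,0,0,0,0.7]
  ]
}}

```text
clock: 22.15
position: [379.2, -140.7, 131.2]
ee_rot: [-0.65, 0.76, -0.001, 0.001]
contact_force: [0.1, 0.2, -0.0]
gripper_width: 59.7
grasp_force: 0.0
```

```bash
python3 -c "
from m import *
st()
for n in('top','scene'):
    d=get(n);print(n)
    for s in sleeves(d):print(s)
"
```

```text
t 22.15 tcp [ 379.2 -140.7  131.2] yaw_close 171.03 tilt [ 0.002  -0.0003] F [ 0.1  0.2 -0. ] w 59.7 gf 0.0 j [ 0.05  0.12 -0.65  0.   -0.8  -0.21]
top
([106.7, 153.7], np.int32(102), np.float64(231.3), [700.3, 312.7, 30.0], [768.8, 382.1, 35.8])
([318.9, 213.5], np.int32(127), np.float64(60.7), [618.6, -141.4, 18.6], [625.8, -143.4, 19.3])
([339.6, 216.9], np.int32(126), np.float64(60.8), [609.4, -189.9, 18.8], [617.4, -194.1, 19.4])
([361.1, 220.8], np.int32(128), np.float64(60.5), [601.5, -239.9, 19.0], [609.0, -245.5, 19.3])
([370.9, 261.9], np.int32(111), np.float64(31.2), [508.3, -266.2, 17.9], [507.9, -267.2, 18.9])
scene
([308.8, 197.7], np.int32(95), np.float64(105.9), [489.6, 29.6, 15.4], [442.0, 28.3, 37.2])
([283.9, 205.8], np.int32(67), np.float64(73.5), [506.6, -30.3, 9.4], [474.0, -37.6, 22.7])
([195.5, 211.5], np.int32(173), np.float64(28.2), [511.9, -267.4, 18.3], [519.9, -263.8, 26.4])
([196.6, 234.2], np.int32(183), np.float64(58.6), [606.2, -240.2, 18.0], [592.3, -245.9, 26.8])
([215.9, 238.5], np.int32(189), np.float64(58.3), [613.8, -191.3, 18.3], [601.6, -196.8, 27.4])
([234.9, 242.7], np.int32(194), np.float64(57.8), [621.9, -141.8, 18.8], [609.1, -146.0, 26.6])
```

Emit:
{"name": "servo_tool", "arguments": {
  "plan": [
    [0.1444,-0.1394,0,0,0,0,0.7],
    [0.1444,-0.1394,0,0,0,0,0.7],
    [0.1444,-0.1394,0,0,0,0,0.7],
    [0,0,-0.2,0,0,0,0.7],
    [0,0,-0.2,0,0,0,0.7],
    [0,0,-0.0243,0,0,0,0.7],
    [0,0,0,0,0,0,0],
    [0,0,0,0,0,0,0],
    [0,0,0,0,0,0,0],
    [0,0,0,0,0,0,0],
    [0,0,0.167,0,0,0,0],
    [0,0,0.167,0,0,0,0],
    [0.0983,0.1458,0,0,0,0,0],
    [0.0983,0.1458,0,0,0,0,0],
    [0.0983,0.1458,0,0,0,0,0],
    [0.0983,0.1458,0,0,0,0,0],
    [0,0,0,0,0,0,0],
    [0,0,-0.14,0,0,0,0],
    [0,0,-0.02,0,0,0,0],
    [0,0,0,0,0,0,0]
  ]
}}

```text
clock: 24.75
position: [625.6, -91.8, 55.9]
ee_rot: [-0.649, 0.761, 0.0, -0.001]
contact_force: [-0.1, -0.3, -0.6]
gripper_width: 35.8
grasp_force: 60.0
```

Emit:
{"name": "servo_tool", "arguments": {
  "plan": [
    [0,0,-0.015,0,0,0,0],
    [0,0,-0.015,0,0,0,0],
    [0,0,-0.01,0,0,0,0],
    [0,0,0,0,0,0,0]
  ]
}}

```text
clock: 25.25
position: [626.6, -91.2, 43.5]
ee_rot: [-0.649, 0.76, -0.0, 0.0]
contact_force: [1.5, -1.2, -1.9]
gripper_width: 35.7
grasp_force: 60.0
```

Emit:
{"name": "servo_tool", "arguments": {
  "plan": [
    [0,0,-0.01,0,0,0,0],
    [0,0,-0.01,0,0,0,0],
    [0,0,-0.01,0,0,0,0],
    [0,0,-0.01,0,0,0,0],
    [0,0,0,0,0,0,0],
    [0,0,0,0,0,0,0.7],
    [0,0,0,0,0,0,0.7],
    [0,0,0,0,0,0,0.7],
    [0,0,0.13,0,0,0,0.7],
    [0,0,0.2,0,0,0,0.7],
    [-0.1,-0.17,0,0,0,0,0.7],
    [-0.12,-0.16,0,0,0,0,0.7],
    [-0.2,-0.04,0,0,0,0,0.7],
    [-0.2,0,0,0,0,0,0.7],
    [-0.2,0,0,0,0,0,0.7],
    [0,0,0,0,0,0,0.7],
    [0,0,0,0,0,0,0.7]
  ]
}}

```text
clock: 27.38
position: [380.9, -202.3, 131.0]
ee_rot: [-0.65, 0.76, -0.001, 0.0]
contact_force: [1.5, 1.0, -0.3]
gripper_width: 59.5
grasp_force: 0.0
```

```bash
python3 -c "
from m import *
st()
for n in('top','scene'):
    d=get(n);print(n)
    for s in sleeves(d):print(s)
    W=cloud(d);np.save(n+'W.npy',W);np.save(n+'I.npy',d['image'])
    hsv=cv2.cvtColor(d['image'],cv2.COLOR_RGB2HSV)
    for nm,m in(('red',cv2.inRange(hsv,(0,180,100),(3,255,255))|cv2.inRange(hsv,(174,180,100),(180,255,255))),('blue',cv2.inRange(hsv,(102,140,80),(118,255,255))),('brass',cv2.inRange(hsv,(10,100,60),(22,255,220))),('turq',cv2.inRange(hsv,(80,140,80),(98,255,255)))):
        k,l,s_,c=cv2.connectedComponentsWithStats(m)
        for i in range(1,k):
            if s_[i,4]>15:
                P=W[l==i];P=P[np.isfinite(P[:,0])]
                z=np.percentile(P[:,2],90);Q=P[P[:,2]>z-6][:,:2].astype(np.float32);r=cv2.minAreaRect(Q)
                print(nm,c[i].round(1),s_[i,4],'z',np.percentile(P[:,2],[5,95]).round(1),'mean',P.mean(0).round(1),'rect',np.round(r[0],1),np.round(r[1],1),round(r[2],1))
save(get('top'),'top3.png',s=1)
"
```

```text
t 27.38 tcp [ 380.9 -202.3  131. ] yaw_close 171.02 tilt [ 0.0014 -0.0005] F [ 1.5  1.  -0.3] w 59.5 gf 0.0 j [-0.11  0.17 -0.59  0.   -0.81 -0.05]
top
([106.7, 153.6], np.int32(99), np.float64(231.7), [701.5, 313.0, 30.3], [774.2, 381.4, 36.0])
([298.0, 209.6], np.int32(125), np.float64(61.0), [625.3, -92.4, 18.5], [634.3, -92.8, 19.2])
([319.0, 213.4], np.int32(128), np.float64(60.9), [617.8, -141.0, 19.2], [625.9, -143.6, 19.5])
([339.7, 216.9], np.int32(130), np.float64(61.0), [609.8, -189.7, 18.4], [617.6, -193.9, 19.5])
([361.1, 220.7], np.int32(127), np.float64(60.9), [601.9, -240.2, 18.6], [609.0, -245.5, 19.3])
red [107.6 153.2] 157 z [226.9 232.9] mean [702.5 313.1 226.9] rect [701.4 312.2] [58.8 14. ] 85.5
red [242.3 262.7] 47 z [134.3 160.7] mean [486.   30.  151.6] rect [484.6  29.6] [ 9.1 22.7] 17.3
blue [461.7 132.1] 1599 z [32.1 40.8] mean [ 836.5 -499.8   36.4] rect [ 838.1 -500.7] [ 98.7 178.1] 11.5
blue [150.  156.6] 172 z [226.4 233.2] mean [695.3 223.1 229.5] rect [695.2 223.3] [59.1 13.4] 86.2
blue [271.2 255.3] 36 z [154.4 160.2] mean [501.9 -32.  157.5] rect [
[... 4676 characters left out ...]
3] 23.9
brass [234.7 238.5] 50 z [44.2 59.7] mean [ 614.6 -142.8   52.3] rect [ 620.6 -142.1] [27.6 22.3] 9.8
brass [235.9 246.3] 112 z [29.2 56.7] mean [ 631.1 -137.8   43.1] rect [ 629.  -136.7] [15.3 36.8] 31.2
brass [255.3 249.8] 111 z [28.9 57.9] mean [636.  -89.4  42.5] rect [628.2 -88.5] [29.1 38.1] 74.7
brass [253.4 242.8] 58 z [43.3 59.8] mean [622.9 -95.5  52.3] rect [628.3 -95.6] [26.9 29.1] 8.3
brass [289.4 301.1] 50 z [13.7 29.7] mean [755.6   4.   20.9] rect [755.    4.4] [11.7 20.8] 7.6
turq [306.8 161.3] 124 z [ 70.  148.3] mean [392.4  17.9 113.9] rect [394.   14.9] [ 7.4 21.7] 36.3
turq [302.  184.5] 22 z [13.7 40. ] mean [397.3   8.7  29.4] rect [396.7   8.4] [5.5 5.6] 3.7
```

```bash
python3 -c "
from m import *
c0=np.array([586.2,275.3]);th=np.radians(-3.9);R=np.array([[np.cos(th),-np.sin(th)],[np.sin(th),np.cos(th)]])
for n in('top','scene'):
    W=np.load(n+'W.npy');I=np.load(n+'I.npy')
    L=(W[...,:2]-c0)@R
    for s in(45,-45):
        m=(np.abs(L[...,1]-s)<30)&(W[...,2]>165)&(W[...,2]<198)&(L[...,0]>-40)&(L[...,0]<98)
        Q=L[m];z=W[m][:,2]
        print(n,s,len(Q),Q.min(0).round(1),Q.max(0).round(1),'z',np.percentile(z,[5,50,95]).round(1))
        if len(Q)>8:
            p=np.polyfit(Q[:,0],Q[:,1],1);print('  y(x)=',p.round(3),'y@50',np.polyval(p,50).round(1)); o=np.argsort(Q[:,0])[:8];print(np.c_[Q[o],z[o]].round(0).tolist())
    # jamb/front edges by green
    hsv=cv2.cvtColor(I,cv2.COLOR_RGB2HSV);g=cv2.inRange(hsv,(60,80,40),(90,255,255))>0
    for xx in(-90,-60,-30,0,30,60,90):
        m=g&(np.abs(L[...,0]-xx)<8)&(np.abs(W[...,2]-(130+(xx+120)*95/225))<6)
        y=L[m][:,1]; print(xx,[ (round(float(np.median(y[np.abs(y-k)<14])),1),round(float(np.ptp(y[np.abs(y-k)<14])),1)) for k in(89,0,-89) if (np.abs(y-k)<14).any()])
    m=g&(np.abs(W[...,2]-130)<5)&(L[...,0]<-90); q=L[m]; print('front x',np.percentile(q[:,0],[2,50,98]).round(1),len(q))
    m=g&(np.abs(W[...,2]-227)<6)&(L[...,0]>90); q=L[m]; print('roof x',np.percentile(q[:,0],[2,50,98]).round(1),'y',np.percentile(q[:,1],[1,99]).round(1))
"
```

```text
top 45 115 [11.  40.7] [97.2 48.5] z [174.2 178.3 183.9]
  y(x)= [1.0000e-03 4.4599e+01] y@50 44.7
[[11.0, 44.0, 180.0], [12.0, 45.0, 185.0], [13.0, 45.0, 189.0], [13.0, 44.0, 180.0], [14.0, 44.0, 188.0], [14.0, 43.0, 176.0], [15.0, 43.0, 184.0], [15.0, 43.0, 190.0]]
top -45 115 [ 11.2 -48.5] [ 97.7 -40.9] z [174.8 178.3 185.3]
  y(x)= [ 5.0000e-03 -4.5446e+01] y@50 -45.2
[[11.0, -45.0, 191.0], [12.0, -44.0, 179.0], [13.0, -46.0, 176.0], [13.0, -45.0, 185.0], [14.0, -47.0, 191.0], [14.0, -44.0, 189.0], [14.0, -46.0, 179.0], [14.0, -48.0, 179.0]]
-90 [(87.7, 6.7), (-1.2, 9.5), (-90.4, 7.1)]
-60 [(87.8, 6.6), (-1.1, 9.3), (-89.6, 5.3)]
-30 [(87.8, 6.2), (-0.8, 8.2), (-89.5, 7.7)]
0 [(88.1, 6.6), (-0.7, 8.7), (-89.5, 7.2)]
30 [(87.8, 6.8), (-1.2, 9.9), (-90.2, 5.2)]
60 [(87.7, 7.4), (0.2, 10.3), (-89.4, 7.3)]
90 [(88.3, 6.3), (-0.5, 8.6), (-89.5, 6.2)]
front x [-120.2 -115.2 -108.3] 374
roof x [ 92.4 109.8 118.9] y [-92.2  91.1]
scene 45 62 [12.9 40.3] [64.  47.4] z [174.8 178.  186.7]
  y(x)= [ 0.    43.566] y@50 43.6
[[13.0, 43.0, 187.0], [13.0, 42.0, 183.0], [13.0, 46.0, 184.0], [14.0, 45.0, 178.0], [14.0, 42.0, 174.0], [15.0, 44.0, 182.0], [16.0, 43.0, 177.0], [17.0, 42.0, 174.0]]
scene -45 63 [ 12.6 -48.7] [ 63.7 -43.1] z [174.9 177.6 186.4]
  y(x)= [ 1.0000e-03 -4.6129e+01] y@50 -46.1
[[13.0, -48.0, 186.0], [13.0, -46.0, 186.0], [14.0, -48.0, 173.0], [15.0, -49.0, 178.0], [15.0, -44.0, 189.0], [16.0, -47.0, 179.0], [16.0, -44.0, 187.0], [16.0, -43.0, 184.0]]
-90 [(86.1, 6.8), (-4.4, 10.4), (-90.6, 8.0)]
-60 [(85.0, 6.5), (-1.5, 9.9), (-89.8, 7.3)]
-30 [(85.1, 6.4), (-2.6, 8.8), (-88.3, 7.9)]
0 [(86.0, 7.1), (-1.7, 10.4), (-91.4, 7.0)]
30 [(85.2, 7.0), (-1.7, 10.1), (-90.1, 8.1)]
60 [(86.1, 6.1), (-1.9, 8.9), (-91.0, 6.5)]
90 [(86.1, 8.0), (-1.8, 8.8), (-90.3, 7.2)]
front x [-177.3 -112.   -99.5] 260
roof x [ 96.4 113.7 121.2] y [-92.8  91. ]
```

Emit:
{"name": "servo_tool", "arguments": {
  "plan": [
    [0,0,0.1073,0,0,0,0.5],
    [0,0,0.1073,0,0,0,0.5],
    [0.1011,0.1415,0,0,0,0.053,0.5],
    [0.1011,0.1415,0,0,0,0.053,0.5],
    [0.1011,0.1415,0,0,0,0.053,0.5],
    [0.1011,0.1415,0,0,0,0.053,0.5],
    [0,0,0,0,0,0,0.5],
    [0,0,0,0,0,0,0.5],
    [0,0,0,0,0,0,0.5]
  ]
}}

```text
clock: 28.65
position: [501.1, -32.9, 194.7]
ee_rot: [0.795, -0.607, -0.0, 0.0]
contact_force: [0.2, -0.1, 0.7]
gripper_width: 42.8
grasp_force: 0.0
```

```bash
python3 -c "
from m import *
st()
d=get('scene');save(d,'s4.png',box=(240,130,360,230),s=6)
"
```

```text
t 28.65 tcp [501.1 -32.9 194.7] yaw_close -164.77 tilt [-0.0007 -0.0001] F [ 0.2 -0.1  0.7] w 42.8 gf 0.0 j [ 0.26  0.21 -0.34 -0.   -1.02  0.01]
```

View pics/s4.png

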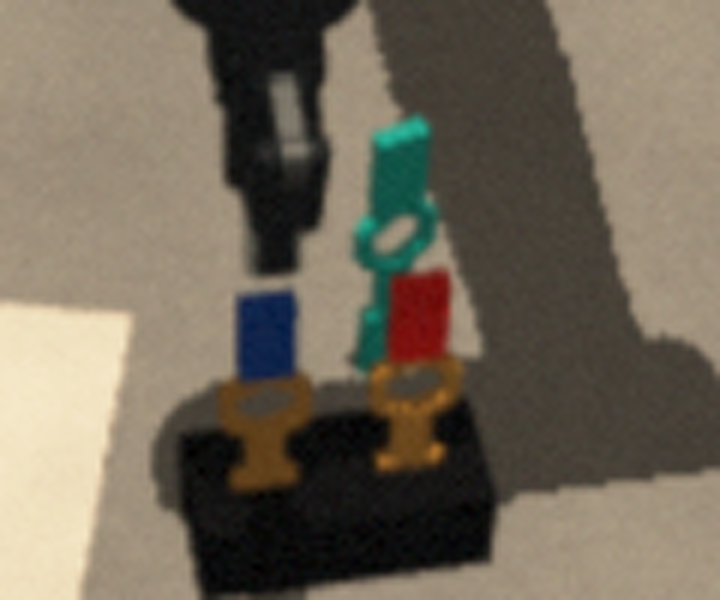

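The crop shows the gripper centred over the blue key (crop 265,335). The red key is at (420,315), and the turquoise look-alike stands clear at (400,200). The blue-gripped one in the stand is the key to take.

Emit:
{"name": "servo_tool", "arguments": {
  "plan": [
    [0,0,-0.1,0,0,0,0.5],
    [0,0,-0.1,0,0,0,0.5],
    [0,0,-0.0433,0,0,0,0.5],
    [0,0,0,0,0,0,0.5],
    [0,0,0,0,0,0,0],
    [0,0,0,0,0,0,0],
    [0,0,0,0,0,0,0],
    [0,0,0,0,0,0,0],
    [0,0,0,0,0,0,0]
  ]
}}

```text
clock: 29.82
position: [502.4, -32.2, 123.2]
ee_rot: [0.795, -0.606, 0.001, -0.001]
contact_force: [-0.3, 0.1, 6.7]
gripper_width: 9.2
grasp_force: 59.5
```

```bash
python3 -c "
from m import *
st()"
```

```text
t 29.82 tcp [502.4 -32.2 123.2] yaw_close -164.67 tilt [ 0.0023 -0.    ] F [-0.3  0.1  6.7] w 9.2 gf 59.5 j [ 0.26  0.29 -0.44  0.   -0.84  0.01]
```

Emit:
{"name": "servo_tool", "arguments": {
  "plan": [
    [0,0,0.06,0,0,0,0],
    [0,0,0.15,0,0,0,0],
    [0,0,0.19,0,0,0,0],
    [0,0,0.193,0,0,0,0],
    [-0.0654,0.1531,0,0,0,-0.0279,0],
    [-0.0654,0.1531,0,0,0,-0.0279,0],
    [-0.0654,0.1531,0,0,0,-0.0279,0],
    [-0.0654,0.1531,0,0,0,-0.0279,0],
    [-0.0654,0.1531,0,0,0,-0.0279,0],
    [-0.0654,0.1531,0,0,0,-0.0279,0],
    [0,0,0,0,0,0,0],
    [0,0,0,0,0,0,0],
    [0,0,0,0,0,0,0]
  ]
}}

```text
clock: 31.45
position: [384.0, 242.4, 299.6]
ee_rot: [-0.682, 0.731, 0.0, -0.0]
contact_force: [-0.4, 0.5, -1.0]
gripper_width: 9.5
grasp_force: 59.5
```

```bash
python3 -c "
from m import *
st()
d=get('scene');save(d,'s5.png',box=(300,20,500,170),s=4)
"
```

```text
t 31.45 tcp [384.  242.4 299.6] yaw_close 176.04 tilt [-0.0004 -0.0003] F [-0.4  0.5 -1. ] w 9.5 gf 59.5 j [ 0.92  0.04 -0.27 -0.   -1.26 -0.99]
```

View pics/s5.png

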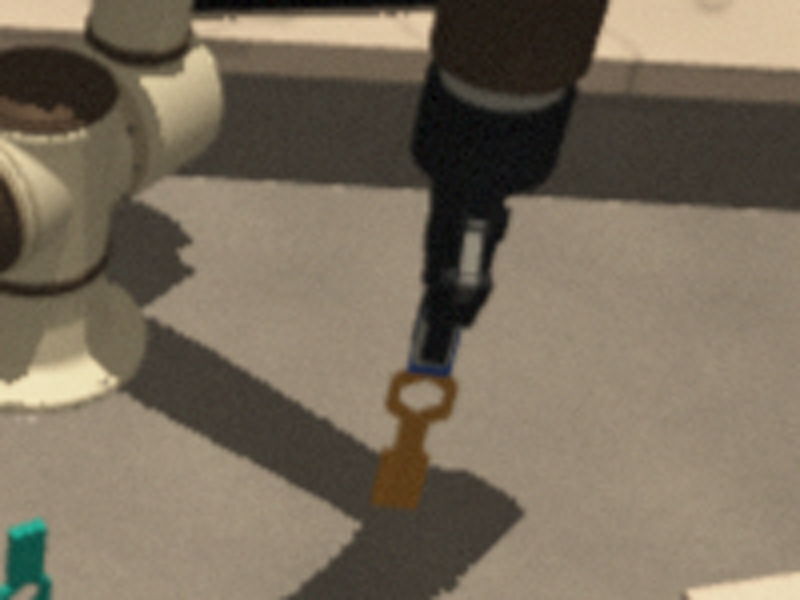

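The blue key hangs straight below the gripper, with its eye at crop (422,393) and no visible slip. I'll measure the eye height and tilt before inserting.

```bash
cat > key.py <<'E'
from m import *
def key():
    p=arm.read_state()['position']; d=get('scene');W=cloud(d);hsv=cv2.cvtColor(d['image'],cv2.COLOR_RGB2HSV)
    m=cv2.inRange(hsv,(8,100,50),(24,255,230))>0
    m&=(np.abs(W[...,0]-p[0])<40)&(np.abs(W[...,1]-p[1])<40)&(W[...,2]<p[2])&(W[...,2]>p[2]-135)
    P=W[m]-p-np.array([4.5,-1.3,0]); A=np.c_[P[:,2],np.ones(len(P))]
    print(len(P),'z rel tcp',np.percentile(P[:,2],[1,99]).round(1)); print('dx per z, x0',np.linalg.lstsq(A,P[:,0],rcond=None)[0].round(3),'dy',np.linalg.lstsq(A,P[:,1],rcond=None)[0].round(3))
    # eye hole
    cs,h=cv2.findContours(m.astype(np.uint8),cv2.RETR_CCOMP,cv2.CHAIN_APPROX_NONE)
    for c,k in zip(cs,h[0]):
        if k[3]>=0 and len(c)>6:
            u,v=c[:,0].mean(0); T=d['world_to_cam'];zc=(T[:3,:3]@(p+[0,0,-29])+T[:3,3])[2]
            q=np.linalg.inv(d['K'])@[u,v,1]*zc; print('eye rel tcp',(T[:3,:3].T@(q-T[:3,3])-p-np.array([4.5,-1.3,0])).round(1))
key()
E
python3 key.py
```

```text
340 z rel tcp [-114.8  -14.9]
dx per z, x0 [-0.002 -1.395] dy [0.01  0.572]
eye rel tcp [ -3.3   0.3 -29.9]
```

Emit:
{"name": "servo_tool", "arguments": {
  "plan": [
    [0.1718,-0.0117,0,0,0,0,0],
    [0.1718,-0.0117,0,0,0,0,0],
    [0.1718,-0.0117,0,0,0,0,0],
    [0,0,0,0,0,0,0],
    [0,0,0,0,0,0,0],
    [0,0,-0.15,0,0,0,0],
    [0,0,-0.1,0,0,0,0],
    [0,0,-0.05,0,0,0,0],
    [0,0,0,0,0,0,0],
    [0,0,0,0,0,0,0]
  ]
}}

```text
clock: 32.8
position: [539.1, 233.3, 211.7]
ee_rot: [-0.683, 0.73, -0.0, 0.002]
contact_force: [0.1, 0.7, 0.2]
gripper_width: 9.4
grasp_force: 59.7
```

```bash
python3 -c "
from m import *
st()
d=get('scene');save(d,'s6.png',box=(350,120,490,260),s=4)
"
```

```text
t 32.8 tcp [539.1 233.3 211.7] yaw_close 176.15 tilt [0.0029 0.0016] F [0.1 0.7 0.2] w 9.4 gf 59.7 j [ 0.68  0.33 -0.12  0.   -1.11 -0.75]
```

View pics/s6.png

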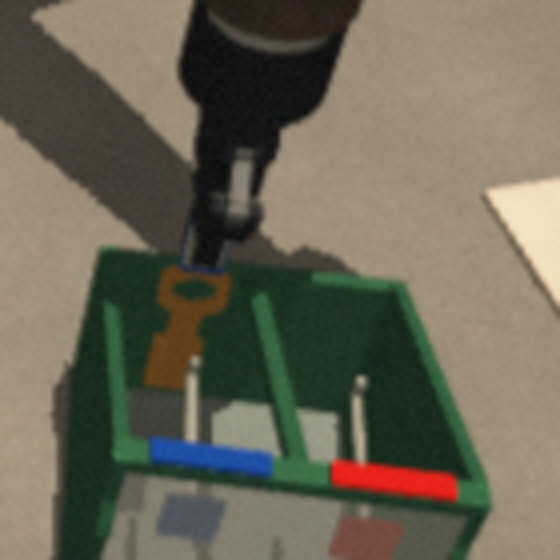

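The key is inside the blue bay, with its eye at crop (195,290) in line with the blue hook's tip at (195,362) and clear of the jambs. Next I slide it onto the hook.

Emit:
{"name": "servo_tool", "arguments": {
  "plan": [
    [0.0499,-0.0034,0,0,0,0,0],
    [0.0499,-0.0034,0,0,0,0,0],
    [0.0499,-0.0034,0,0,0,0,0],
    [0.0249,-0.0017,0,0,0,0,0],
    [0,0,0,0,0,0,0]
  ]
}}

```text
clock: 33.48
position: [591.3, 228.9, 209.2]
ee_rot: [-0.682, 0.731, 0.0, -0.0]
contact_force: [-0.0, -0.2, 0.4]
gripper_width: 8.9
grasp_force: 59.7
```

Emit:
{"name": "servo_tool", "arguments": {
  "plan": [
    [0.0249,-0.0017,0,0,0,0,0],
    [0.0249,-0.0017,0,0,0,0,0],
    [0,0,0,0,0,0,0]
  ]
}}

```text
clock: 33.85
position: [606.1, 228.2, 209.7]
ee_rot: [-0.683, 0.731, -0.0, 0.0]
contact_force: [-0.5, 0.7, -0.9]
gripper_width: 9.2
grasp_force: 59.7
```

Emit:
{"name": "servo_tool", "arguments": {
  "plan": [
    [0.0249,-0.0017,0,0,0,0,0],
    [0.0249,-0.0017,0,0,0,0,0],
    [0.0249,-0.0017,0,0,0,0,0],
    [0,0,0,0,0,0,0],
    [0,0,0,0,0,0,0]
  ]
}}

```text
clock: 34.48
position: [628.0, 226.6, 209.6]
ee_rot: [-0.683, 0.731, 0.0, -0.0]
contact_force: [-0.5, 0.2, -1.1]
gripper_width: 9.4
grasp_force: 59.7
```

```bash
python3 -c "
from m import *
st()
d=get('scene');save(d,'s7.png',box=(350,120,490,260),s=4)
"
```

```text
t 34.48 tcp [628.  226.6 209.6] yaw_close 176.11 tilt [-0.0004 -0.0002] F [-0.5  0.2 -1.1] w 9.4 gf 59.7 j [ 0.59  0.47  0.09 -0.   -1.19 -0.66]
```

View pics/s7.png

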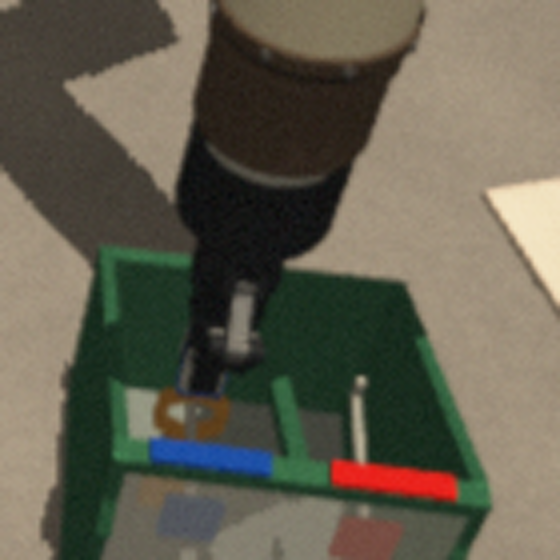

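The blue hook's bar now runs through the key's eye at crop (192,410). I'll lower it onto the bar.

Emit:
{"name": "servo_tool", "arguments": {
  "plan": [
    [0,0,-0.0167,0,0,0,0],
    [0,0,-0.0167,0,0,0,0],
    [0,0,-0.015,0,0,0,0],
    [0,0,0,0,0,0,0],
    [0,0,0,0,0,0,0]
  ]
}}

```text
clock: 35.15
position: [628.2, 226.7, 195.3]
ee_rot: [-0.683, 0.731, -0.0, 0.0]
contact_force: [-0.7, 0.1, -0.1]
gripper_width: 9.3
grasp_force: 59.9
```

Emit:
{"name": "servo_tool", "arguments": {
  "plan": [
    [0,0,-0.004,0,0,0,0],
    [0,0,0,0,0,0,0]
  ]
}}

```text
clock: 35.4
position: [628.2, 226.7, 194.2]
ee_rot: [-0.683, 0.731, -0.0, 0.0]
contact_force: [0.6, -0.5, -0.6]
gripper_width: 9.1
grasp_force: 59.8
```

Emit:
{"name": "servo_tool", "arguments": {
  "plan": [
    [0,0,-0.003,0,0,0,0],
    [0,0,0,0,0,0,0]
  ]
}}

```text
clock: 35.65
position: [628.3, 226.7, 193.9]
ee_rot: [-0.683, 0.731, -0.0, 0.0]
contact_force: [-0.7, 0.0, 2.4]
gripper_width: 9.1
grasp_force: 60.3
```

Emit:
{"name": "servo_tool", "arguments": {
  "plan": [
    [0,0,-0.002,0,0,0,0],
    [0,0,0,0,0,0,0]
  ]
}}

```text
clock: 35.9
position: [628.4, 226.7, 193.8]
ee_rot: [-0.683, 0.731, -0.0, 0.001]
contact_force: [-2.0, -0.2, 4.9]
gripper_width: 9.4
grasp_force: 60.7
```

Emit:
{"name": "servo_tool", "arguments": {
  "plan": [
    [0,0,0,0,0,0,0.14],
    [0,0,0,0,0,0,0.18],
    [0,0,0,0,0,0,0.24],
    [0,0,0,0,0,0,0.3],
    [0,0,0,0,0,0,0.3],
    [0,0,0,0,0,0,0.3],
    [0,0,0.05,0,0,0,0.3],
    [0,0,0.1,0,0,0,0.3],
    [0,0,0.12,0,0,0,0.3],
    [0,0,0.1,0,0,0,0.3],
    [-0.1718,0.0117,0,0,0,0,0.3],
    [-0.1718,0.0117,0,0,0,0,0.3],
    [-0.1718,0.0117,0,0,0,0,0.3],
    [0,0,0,0,0,0,0.3],
    [0,0,0,0,0,0,0.3]
  ]
}}

```text
clock: 37.78
position: [474.0, 237.5, 305.1]
ee_rot: [-0.683, 0.73, -0.0, 0.001]
contact_force: [-0.3, -0.4, -0.7]
gripper_width: 25.7
grasp_force: 0.0
```

```bash
python3 -c "
from m import *
st()
d=get('scene');W=cloud(d)
hsv=cv2.cvtColor(d['image'],cv2.COLOR_RGB2HSV);m=(cv2.inRange(hsv,(0,180,100),(3,255,255))>0)&(W[...,0]<600);print('red scene',np.nanmean(W[m],0))
save(d,'s8.png',box=(350,130,490,270),s=4)
d=get('top');W=cloud(d);hsv=cv2.cvtColor(d['image'],cv2.COLOR_RGB2HSV);m=(cv2.inRange(hsv,(0,180,100),(3,255,255))>0)&(W[...,0]<600)&(W[...,2]>148);Q=W[m][:,:2].astype(np.float32);print(len(Q),cv2.minAreaRect(Q))
"
```

```text
t 37.77 tcp [474.  237.5 305.1] yaw_close 176.15 tilt [0.0023 0.0016] F [-0.3 -0.4 -0.7] w 25.7 gf 0.0 j [ 0.77  0.18 -0.1   0.   -1.29 -0.84]
red scene [488.80441937  28.88662413 138.57147229]
49 ((484.7327880859375, 29.52661895751953), (9.750429153442383, 23.053571701049805), 16.317720413208008)
```

View pics/s8.png

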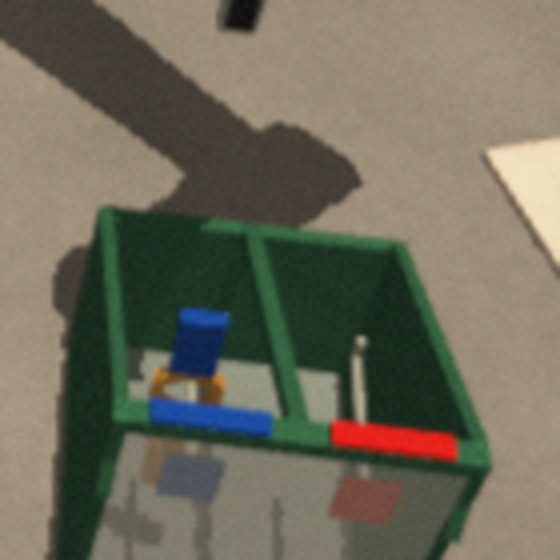

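The blue key hangs upright on its hook (crop 195,345), in the bay with the blue plaque. Next is the red key.

Emit:
{"name": "servo_tool", "arguments": {
  "plan": [
    [0.0092,-0.1732,0,0,0,0.0419,0.5],
    [0.0092,-0.1732,0,0,0,0.0419,0.5],
    [0.0092,-0.1732,0,0,0,0.0419,0.5],
    [0.0092,-0.1732,0,0,0,0.0419,0.5],
    [0,0,-0.2,0,0,0,0.5],
    [0,0,-0.1623,0,0,0,0.5],
    [0,0,0,0,0,0,0.5],
    [0,0,0,0,0,0,0.5],
    [0,0,0,0,0,0,0.5]
  ]
}}

```text
clock: 39.0
position: [486.3, 29.9, 197.2]
ee_rot: [0.795, -0.606, 0.001, -0.002]
contact_force: [-0.3, -0.3, -0.1]
gripper_width: 42.6
grasp_force: 0.0
```

```bash
python3 -c "
from m import *
st()"
```

```text
t 39.0 tcp [486.3  29.9 197.2] yaw_close -164.65 tilt [0.0045 0.0012] F [-0.3 -0.3 -0.1] w 42.6 gf 0.0 j [ 0.4   0.18 -0.38  0.   -1.01 -0.13]
```

Emit:
{"name": "servo_tool", "arguments": {
  "plan": [
    [0,0,0,0,0,0,0.5],
    [0,0,0,0,0,0,0.5],
    [0,0,0,0,0,0,0.5]
  ]
}}

```text
clock: 39.38
position: [484.6, 29.5, 195.2]
ee_rot: [0.795, -0.606, 0.0, -0.0]
contact_force: [0.1, 0.1, 0.0]
gripper_width: 42.7
grasp_force: 0.0
```

Settled. Descend, grasp, lift, and go to the front of the red bay.

Emit:
{"name": "servo_tool", "arguments": {
  "plan": [
    [0,0,-0.1,0,0,0,0.5],
    [0,0,-0.1,0,0,0,0.5],
    [0,0,-0.0433,0,0,0,0.5],
    [0,0,0,0,0,0,0.5],
    [0,0,0,0,0,0,0.5],
    [0,0,0,0,0,0,0],
    [0,0,0,0,0,0,0],
    [0,0,0,0,0,0,0],
    [0,0,0,0,0,0,0],
    [0,0,0,0,0,0,0]
  ]
}}

```text
clock: 40.62
position: [485.2, 29.5, 122.8]
ee_rot: [0.795, -0.606, 0.001, -0.001]
contact_force: [-0.9, 0.0, 5.4]
gripper_width: 9.1
grasp_force: 59.4
```

Emit:
{"name": "servo_tool", "arguments": {
  "plan": [
    [0,0,0.06,0,0,0,0],
    [0,0,0.15,0,0,0,0],
    [0,0,0.19,0,0,0,0],
    [0,0,0.193,0,0,0,0],
    [-0.0526,0.1687,0,0,0,-0.0279,0],
    [-0.0526,0.1687,0,0,0,-0.0279,0],
    [-0.0526,0.1687,0,0,0,-0.0279,0],
    [-0.0526,0.1687,0,0,0,-0.0279,0],
    [-0.0526,0.1687,0,0,0,-0.0279,0],
    [-0.0526,0.1687,0,0,0,-0.0279,0],
    [0,0,0,0,0,0,0],
    [0,0,0,0,0,0,0],
    [0,0,0,0,0,0,0]
  ]
}}

```text
clock: 42.25
position: [390.1, 332.0, 299.6]
ee_rot: [-0.682, 0.731, 0.0, -0.0]
contact_force: [1.1, 0.5, -1.4]
gripper_width: 9.0
grasp_force: 59.5
```

```bash
python3 key.py; python3 -c "
from m import *
st()"
```

```text
362 z rel tcp [-114.4  -13. ]
dx per z, x0 [-0.005 -1.705] dy [ 0.005 -0.31 ]
eye rel tcp [ -3.5   0.4 -29.7]
t 42.3 tcp [390.2 332.  299.8] yaw_close 176.06 tilt [-0.0001 -0.0001] F [ 0.2 -0.1  0.3] w 9.2 gf 59.5 j [ 1.02  0.15 -0.15 -0.   -1.28 -1.09]
```

Same grasp geometry as the blue key, so I use the same insertion sequence.

Emit:
{"name": "servo_tool", "arguments": {
  "plan": [
    [0.1718,-0.0117,0,0,0,0,0],
    [0.1718,-0.0117,0,0,0,0,0],
    [0.1718,-0.0117,0,0,0,0,0],
    [0,0,0,0,0,0,0],
    [0,0,0,0,0,0,0],
    [0,0,-0.15,0,0,0,0],
    [0,0,-0.1,0,0,0,0],
    [0,0,-0.05,0,0,0,0],
    [0,0,0,0,0,0,0],
    [0,0,0,0,0,0,0],
    [0,0,0,0,0,0,0]
  ]
}}

```text
clock: 43.68
position: [545.0, 323.0, 211.4]
ee_rot: [-0.683, 0.73, -0.0, 0.001]
contact_force: [-0.4, 0.3, -1.2]
gripper_width: 9.3
grasp_force: 59.7
```

```bash
python3 -c "
from m import *
st()
d=get('scene');save(d,'s9.png',box=(350,120,490,260),s=4)
"
```

```text
t 43.67 tcp [545.  323.  211.4] yaw_close 176.15 tilt [0.0023 0.0019] F [-0.4  0.3 -1.2] w 9.3 gf 59.7 j [ 0.79  0.41 -0.    0.   -1.15 -0.86]
```

View pics/s9.png

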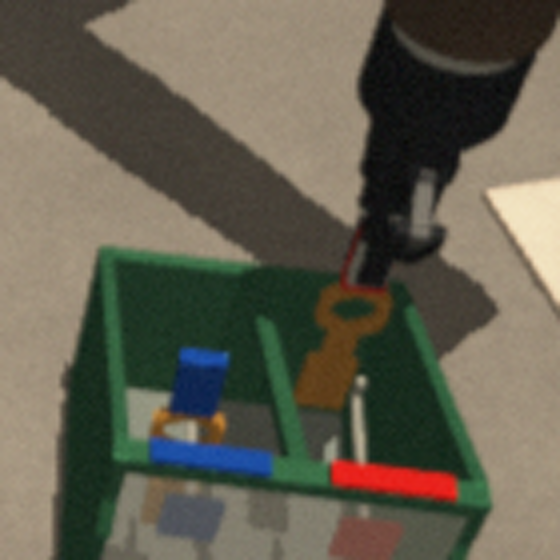

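The red key's eye (crop 352,310) is lined up with the red hook's tip (362,383). The blue key is undisturbed.

Emit:
{"name": "servo_tool", "arguments": {
  "plan": [
    [0.0499,-0.0034,0,0,0,0,0],
    [0.0499,-0.0034,0,0,0,0,0],
    [0.0499,-0.0034,0,0,0,0,0],
    [0.0249,-0.0017,0,0,0,0,0],
    [0,0,0,0,0,0,0]
  ]
}}

```text
clock: 44.35
position: [597.4, 318.6, 209.2]
ee_rot: [-0.683, 0.731, 0.0, -0.0]
contact_force: [0.1, -1.1, -0.8]
gripper_width: 9.0
grasp_force: 59.7
```

Emit:
{"name": "servo_tool", "arguments": {
  "plan": [
    [0.0249,-0.0017,0,0,0,0,0],
    [0.0249,-0.0017,0,0,0,0,0],
    [0,0,0,0,0,0,0]
  ]
}}

```text
clock: 44.72
position: [612.2, 317.8, 209.7]
ee_rot: [-0.683, 0.731, -0.0, 0.0]
contact_force: [0.5, -0.1, -0.3]
gripper_width: 9.2
grasp_force: 59.7
```

Emit:
{"name": "servo_tool", "arguments": {
  "plan": [
    [0.0249,-0.0017,0,0,0,0,0],
    [0.0249,-0.0017,0,0,0,0,0],
    [0.0249,-0.0017,0,0,0,0,0],
    [0,0,0,0,0,0,0],
    [0,0,0,0,0,0,0]
  ]
}}

```text
clock: 45.35
position: [634.2, 316.3, 209.7]
ee_rot: [-0.683, 0.731, 0.0, -0.0]
contact_force: [-0.0, 0.4, -0.9]
gripper_width: 8.9
grasp_force: 59.7
```

```bash
python3 -c "
from m import *
st()
d=get('scene');save(d,'s10.png',box=(350,120,490,260),s=4)
"
```

```text
t 45.35 tcp [634.2 316.3 209.7] yaw_close 176.13 tilt [-0.0003 -0.0001] F [-0.   0.4 -0.9] w 8.9 gf 59.7 j [ 0.69  0.54  0.21 -0.   -1.24 -0.76]
```

View pics/s10.png

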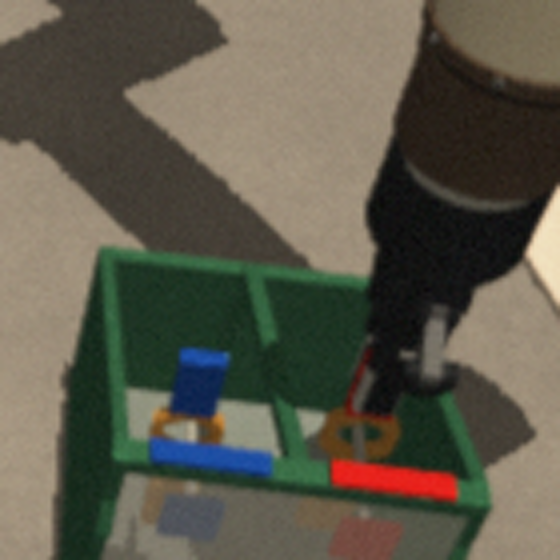

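The red hook's bar passes through the red key's eye (crop 360,435). Lower it.

Emit:
{"name": "servo_tool", "arguments": {
  "plan": [
    [0,0,-0.0167,0,0,0,0],
    [0,0,-0.0167,0,0,0,0],
    [0,0,-0.019,0,0,0,0],
    [0,0,0,0,0,0,0],
    [0,0,0,0,0,0,0]
  ]
}}

```text
clock: 46.02
position: [634.2, 316.4, 193.9]
ee_rot: [-0.683, 0.731, 0.0, -0.0]
contact_force: [0.8, 0.2, -0.4]
gripper_width: 9.6
grasp_force: 59.7
```

Emit:
{"name": "servo_tool", "arguments": {
  "plan": [
    [0,0,-0.003,0,0,0,0],
    [0,0,0,0,0,0,0]
  ]
}}

```text
clock: 46.28
position: [634.3, 316.4, 193.7]
ee_rot: [-0.683, 0.731, -0.0, 0.0]
contact_force: [-0.9, 0.9, 0.7]
gripper_width: 9.3
grasp_force: 60.0
```

Emit:
{"name": "servo_tool", "arguments": {
  "plan": [
    [0,0,-0.002,0,0,0,0],
    [0,0,0,0,0,0,0]
  ]
}}

```text
clock: 46.52
position: [634.4, 316.5, 193.5]
ee_rot: [-0.683, 0.73, -0.0, 0.001]
contact_force: [-1.4, 0.5, 4.7]
gripper_width: 8.8
grasp_force: 60.4
```

Emit:
{"name": "servo_tool", "arguments": {
  "plan": [
    [0,0,0,0,0,0,0.14],
    [0,0,0,0,0,0,0.18],
    [0,0,0,0,0,0,0.24],
    [0,0,0,0,0,0,0.3],
    [0,0,0,0,0,0,0.3],
    [0,0,0,0,0,0,0.3],
    [0,0,0.05,0,0,0,0.3],
    [0,0,0.1,0,0,0,0.3],
    [0,0,0.12,0,0,0,0.3],
    [0,0,0.1,0,0,0,0.3],
    [-0.1718,0.0117,0,0,0,0,0.3],
    [-0.1718,0.0117,0,0,0,0,0.3],
    [-0.1718,0.0117,0,0,0,0,0.3],
    [-0.15,0,0,0,0,0,0.3],
    [0,0,0,0,0,0,0.3],
    [0,0,0,0,0,0,0.3],
    [0,0,0,0,0,0,0.3],
    [0,0,0,0,0,0,0.3]
  ]
}}

```text
clock: 48.78
position: [435.4, 326.8, 303.2]
ee_rot: [-0.682, 0.731, -0.0, -0.0]
contact_force: [-0.2, -0.5, -0.9]
gripper_width: 25.7
grasp_force: 0.0
```

```bash
python3 -c "
from m import *
st()
d=get('scene')
for s in sleeves(d):print(s)
save(d,'s11.png',s=1.4)
for s in sleeves(get('top')):print(s)
"
```

```text
t 48.77 tcp [435.4 326.8 303.2] yaw_close 176.08 tilt [-0.0004 -0.0007] F [-0.2 -0.5 -0.9] w 25.7 gf 0.0 j [ 0.94  0.2  -0.07  0.   -1.3  -1.01]
([196.6, 234.3], np.int32(184), np.float64(58.0), [605.3, -240.9, 18.2], [592.1, -244.7, 27.3])
([440.1, 231.2], np.int32(68), np.float64(182.1), [665.9, 314.6, 34.1], [523.9, 367.4, 24.8])
([215.8, 238.5], np.int32(191), np.float64(58.1), [613.6, -191.8, 18.5], [601.6, -196.8, 27.4])
([235.0, 242.7], np.int32(193), np.float64(58.3), [621.5, -142.0, 18.8], [609.0, -144.8, 26.9])
([254.6, 246.7], np.int32(204), np.float64(58.3), [629.7, -93.1, 19.5], [616.4, -94.8, 26.7])
([106.4, 154.0], np.int32(78), np.float64(231.1), [699.0, 313.4, 29.5], [768.8, 382.1, 35.8])
([298.0, 209.7], np.int32(126), np.float64(60.9), [626.1, -91.6, 18.7], [634.3, -92.8, 19.2])
([319.0, 213.4], np.int32(128), np.float64(61.0), [617.8, -141.2, 18.8], [625.9, -143.6, 19.5])
([339.7, 216.8], np.int32(125), np.float64(61.0), [609.6, -189.8, 18.4], [617.6, -193.8, 19.4])
([361.1, 220.8], np.int32(123), np.float64(61.1), [601.7, -240.4, 18.6], [609.0, -245.5, 19.3])
```

View pics/s11.png

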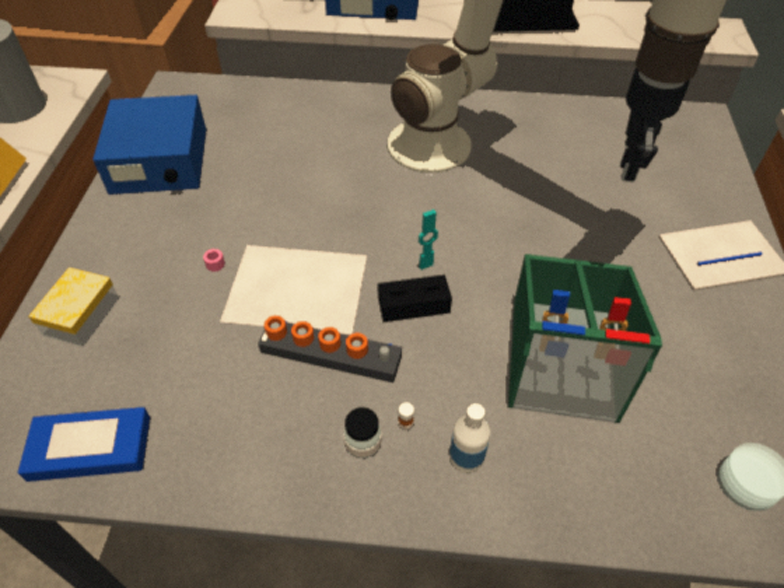

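The picture shows the four sleeves home at (275,327)–(357,345) and both keys hung in their own bays at (560,300) and (620,310). Nothing else has moved, and the gripper is clear of everything.

```bash
python3 -c "
from bench import arm
print(arm.job_done())"
```

```text
the job is handed in; nothing more can be done
None
```

The job is handed in: all four orange sleeves are fully home on spigots 0–3, and the blue and red keys then went onto the hooks of their own colours, with no cabinet contact seen in the pictures or force readings.

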